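# Clear the heap off the pencil box into the desk trays

## Robot

A 6-joint arm with a two-finger parallel gripper is mounted at the origin on the work surface. World frame = base frame: x ahead of the robot, y to its left, z up, the work surface at z = 0. Lengths are in mm, angles in rad, forces in N, time in s.
With the tool pointing down it reaches from about 300 to 775 mm from the base axis. Payload 14.6 kg.
Tool frame: the origin (TCP) lies midway between the tips of the shut fingers; the grasp point (between the pads) lies 19 mm behind it (ctrl.pinch_z is the distance from the TCP to the grasp point, in mm); z points along the fingers, y is the line along which they close (so a half turn about z gives the same grasp; the last joint's range is limited). The gripper opens to 94 mm and grips with 3 to 60 N. Pads are 16 mm wide; open, the fingers measure 119 mm over their backs; the gripper's body (75 mm by 177 mm) begins 78 mm behind the grasp point.
Start: joints at [1.05, 0.3, 1.521, -0, 1.321, -0.067], TCP at [241.107, 494.324, 205.446] pointing down, gripper open.
Joint ranges: [-3.03, 3.03], [-0.79, 2.21], [0.23, 2.52], [-1.04, 4.18], [0, 3.07], [-2.55, 2.55]. Speed limits (rad/s): [2.22, 2.22, 2.57, 3.14, 3.14, 3.14].

## Interface

Orientations are given as a 3x3 rotation matrix whose columns are the frame's x, y, z axes.
In Python, from bench import ctrl, eyes gives the robot as it stands.
- The arm moves only by the tool move_arm, never from a script. Its argument "commands" is one flat list of numbers, 5 for each row, row after row: the shift along the world's x, y, z in units of 120 mm (1.0 is 120 mm), then the turn about the world's z in units of 180 degrees (1.0 is 180 degrees), then the finger opening in mm, from 0 to 94. A call has 1 to 8 rows; each row is the pose to reach, as a shift and turn from the pose commanded when the call began, turning the shorter way round; what a row does not reach only later rows make up. A row lasts 1/10 s, in which the tool goes at most 50 mm and 8.59 degrees, less where a joint would pass 70% of its speed; a pose out of reach is approached as far as the arm can. A call with a number of a shift or a turn outside -1 to 1 is refused whole. A call with a gripper value outside its range is refused whole. The fingers move at their own pace and stop on an object; "grip_force" is the grip in N (left out, the last holds). Time passes only in rows, so rows that repeat a pose let the fingers close. It gives the time, the measured TCP pose, the force, the opening and the grip force at its end, in the units of the state.
- ctrl.get_state(): the state, without advancing time (a new reading comes with each control period).
- eyes.grab_frame(name): name is "scene" or "side" or "wrist"; returns a dict with "frame" (384x512x3 uint8, blue, green, red), "vertical_fov" (degrees; the focal length in pixels is half the picture's height over the tangent of half this angle, whatever the lens; pixels are square), "cx", "cy" (the principal point, pixels), "T" (4x4, takes a point from camera to world coordinates). Camera axes: x right, y down, z forward; pixel columns grow to the right and rows downward; lengths in mm; the calibration is good to about 2 mm. A picture is of the moment at which its call begins. There is no depth.
- ctrl.hand_in(): hands the job in; it is judged then, once.
The state is a dict: "time": time; "joint_positions": joint angles; "qd": joint speeds; "joint_torque": joint torques, N m; "ee_pos": TCP position; "tcp_rot": TCP orientation; "ft_force": force on the tool from outside, world axes, zero at the start; "moment": the same for the moment, N m; "opening": opening from 0.0 (shut) to 1.0 (fully open); "finger_force": force on a finger pad.
Only numpy, scipy, OpenCV 4.12 (cv2) and the standard library are available. Lean on these libraries where they do the work, as an engineer would, in place of code of your own. Each camera call takes 0.05 s, during which the arm holds its last target. There are 200 camera calls.

## Task

The desk's small things were heaped on the pencil box while the desk was dusted: take the heap apart from the top and put each thing back in the bamboo tray of its own shape - first the stapler in the long narrow tray, then the memo block in the square one and the roll of tape in the round one (in either order), and last the pencil box in the long wide one. Everything must lie flat and upright on the tray floor, wholly inside the rim; set things down rather than dropping them. Do not shift or tip the vase or the magnifying glass.

Things in the scene. Friction and masses are not known exactly. Their poses are not given: they have to be found in the camera images.
- stapler_center (a point): Red plastic desk stapler, shut, one rigid piece, 118 mm long (its own y; the nose is +y), 30 mm wide (x), 44 mm high, 0.14 kg. Point: its centre, half-way up, 22 mm above its underside; own z up. The sides of the base (lowest 7 mm) and of the cover (from 22 mm up) are both 30 mm apart. It stands on top of the heap, bridging the memo block and the tape roll.
- memo_block_center (a point): White paper memo block, a solid square pad 51 x 51 mm, 24 mm high, 0.06 kg. Point: its centre, 12 mm above its underside; x and y along its sides, z up. It stands on one end of the pencil box's lid, under one end of the stapler.
- tape_roll_center (a point): Roll of paper tape lying flat, 56 mm outer diameter, 24 mm high, bore about 36 mm, 0.05 kg. Point: its centre (in the bore), 12 mm above its underside, z up. It lies on the other end of the pencil box's lid, under the other end of the stapler.
- pencil_box_center (a point): Dark wooden pencil box with a flat sliding lid that does not come off, 195 mm long (its own y), 62 mm wide (x), 36 mm high, 0.25 kg. Point: its centre, 18 mm above its underside; z up. It stands on the desk at the bottom of the heap.
- stapler_tray: Long narrow tray, for the stapler: inside 140 mm (its own y) by 50 mm (x), outside 152 x 62 mm. The stapler may point either way along it. Fixed to the desk; light bamboo rim, grey felt floor. Origin: centre of its underside, on the desk top. The flat floor lies 6 mm above the desk and the rim's top 10 mm above the desk (4 mm above the floor). 
- memo_tray: Square tray, for the memo block: inside 71 x 71 mm, outside 83 x 83 mm, sides along its own x and y. Fixed to the desk; light bamboo rim, grey felt floor. Origin: centre of its underside, on the desk top. The flat floor lies 6 mm above the desk and the rim's top 10 mm above the desk (4 mm above the floor). 
- tape_tray: Round tray, for the tape roll: inside diameter 76 mm, outside diameter 88 mm. Fixed to the desk; light bamboo rim, grey felt floor. Origin: centre of its underside, on the desk top. The flat floor lies 6 mm above the desk and the rim's top 10 mm above the desk (4 mm above the floor). 
- box_tray: Long wide tray, for the pencil box: inside 215 mm (its own y) by 82 mm (x), outside 227 x 94 mm. The box may lie either way round. Fixed to the desk; light bamboo rim, grey felt floor. Origin: centre of its underside, on the desk top. The flat floor lies 6 mm above the desk and the rim's top 10 mm above the desk (4 mm above the floor). 
- vase: Empty white ceramic vase standing upright, loose, 165 mm high, 92 mm across at its widest. Origin: centre of its underside. To be left alone. (A pen carousel, 175 mm high, also stands at the far right of the desk, beyond x = 0.70 m and y = -0.34 m, out of the way of the work.)
- magnifier: Steel magnifying glass lying flat on the desk, loose, 12 mm thick: a 76 mm lens ring centred 48 mm from the origin along its own +y and a handle that ends 90 mm from the origin along -y. Origin: on the desk top, about the middle of its length. To be left alone.

How it is judged:
By the outcome, as a careful person would: the job done as asked, in the order asked, and still so for the second after the job is handed in, with the robot touching nothing.
It also fails if it takes over 115 s, if anything falls off the work surface, if the arm or the gripper's body presses on something with over 40 N, if the wrist force passes 120 N, or if a joint passes its speed limit or range.

## Working session

There is one attempt and no reset: what is moved stays moved. The work goes in short steps, Python scripts to look and compute and a tool call to move; the robot and the scene stay as the last step left them, time stands still between calls to the robot, and variables do not carry over. Pictures are saved under pics/ and viewed, at most 14 in all, crops included, and the job is handed in when it is done.

Besides the shell and the picture viewer there is one more tool, called as name(argument=value, ...) on one line, values as JSON. move_arm: Moves the arm, as the interface text tells. Shifts and turns lie within -1 to 1; 1 stands for 120 mm of shift or 180 degrees of turn. Its arguments: {"type":"object","properties":{"commands":{"type":"array"},"grip_force":{"type":"number"}},"required":["commands"]}

```bash
mkdir -p pics; ls; cat > h.py <<'E'
import numpy as np, cv2, json, pickle
from bench import ctrl, eyes
def grab(n, tag):
    f=eyes.grab_frame(n); cv2.imwrite(f'pics/{tag}.png',f['frame']); pickle.dump(f,open(f'pics/{tag}.pkl','wb')); return f
def load(tag): return pickle.load(open(f'pics/{tag}.pkl','rb'))
def foc(f): return f['frame'].shape[0]/2/np.tan(np.radians(f['vertical_fov'])/2)
def pix2w(f,uv,z):
    T=np.array(f['T']); F=foc(f); uv=np.atleast_2d(np.array(uv,float))
    d=np.c_[(uv[:,0]-f['cx'])/F,(uv[:,1]-f['cy'])/F,np.ones(len(uv))]@T[:3,:3].T
    o=T[:3,3]; return o+d*((z-o[2])/d[:,2])[:,None]
def w2pix(f,p):
    T=np.array(f['T']); F=foc(f); c=(np.atleast_2d(p)-T[:3,3])@T[:3,:3]
    return np.c_[c[:,0]/c[:,2]*F+f['cx'],c[:,1]/c[:,2]*F+f['cy']]
E
python3 - <<'E'
from h import *
for n in ['scene','side','wrist']:
    f=grab(n,n+'0'); print(n,np.round(f['T'],3).tolist(),f['vertical_fov'],f['cx'],f['cy'])
a=[cv2.imread(f'pics/{n}0.png') for n in ['scene','side']]
s=ctrl.get_state(); print(s)
E
```

```text
pics
scene [[-0.572, 0.481, -0.665, 1229.61], [0.82, 0.339, -0.461, 505.055], [0.004, -0.809, -0.588, 698.554], [0.0, 0.0, 0.0, 1.0]] 54.68100520102801 254.62488916806126 193.65637036843057
side [[0.872, -0.275, 0.406, 12.115], [-0.49, -0.47, 0.734, -946.104], [-0.011, -0.839, -0.544, 776.25], [0.0, 0.0, 0.0, 1.0]] 48.52644120147126 246.8253053840445 189.4123046216443
wrist [[0.439, 0.861, 0.257, 166.09], [0.898, -0.42, -0.128, 531.431], [-0.002, 0.287, -0.958, 385.082], [0.0, 0.0, 0.0, 1.0]] 61.91639004659541 252.30282243963663 189.2794432822202
{'time': 0.15, 'joint_positions': array([ 1.05038431e+00,  3.00307556e-01,  1.52143974e+00, -3.65282857e-05,
        1.32071030e+00, -6.65885178e-02]), 'qd': array([-0.00010423, -0.00188005, -0.0024648 , -0.00016608, -0.0012424 ,
       -0.00059263]), 'joint_torque': array([-1.22871912e-03, -5.31961226e+01, -3.52818096e+01,  7.07887555e-02,
        2.36182159e-02, -6.52303333e-05]), 'ee_pos': array([241.026538  , 494.14703401, 205.03583675]), 'tcp_rot': array([[-8.98781398e-01,  4.38396896e-01, -3.99377955e-04],
       [ 4.38397078e-01,  8.98781070e-01, -7.68039157e-04],
       [ 2.22473629e-05, -8.65385436e-04, -9.99999625e-01]]), 'ft_force': array([-0.10494263, -0.07608123,  0.18877739]), 'moment': array([-0.01290637, -0.01296702,  0.05300098]), 'finger_force': 0.0, 'opening': 0.9986993828006815}
```

```bash
python3 - <<'E'
import cv2
for n in ['scene','side']:
    cv2.imwrite(f'pics/{n}0b.png',cv2.resize(cv2.imread(f'pics/{n}0.png'),(800,600),interpolation=cv2.INTER_CUBIC))
E
```

```text
(no output)
```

View pics/scene0b.png

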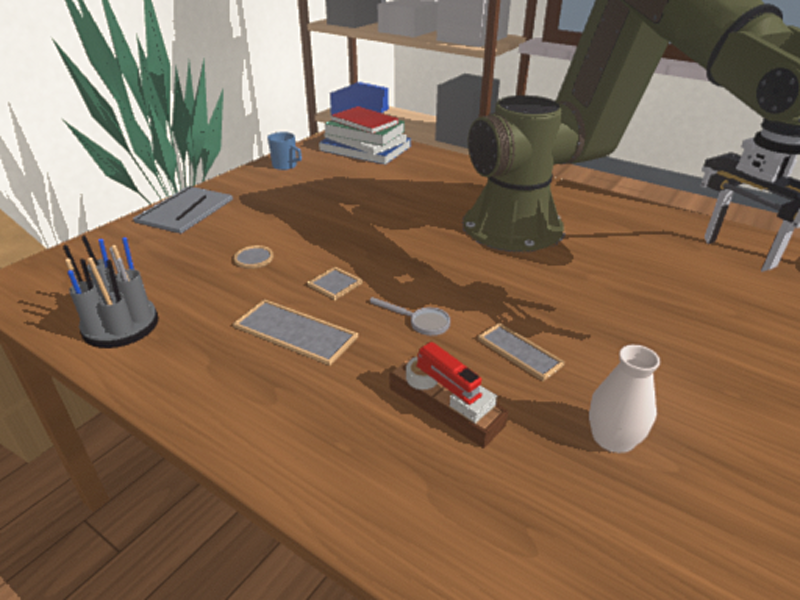

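View pics/side0b.png

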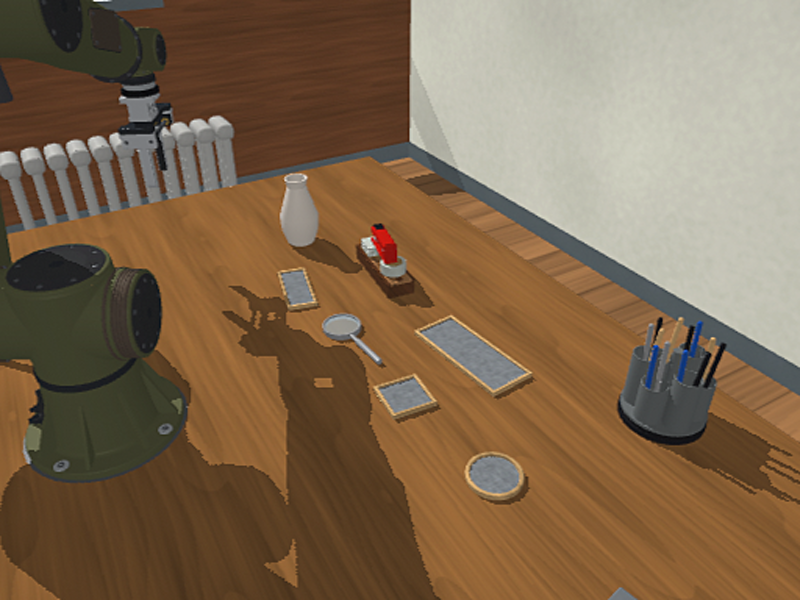

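The scene picture shows the heap at about (450,390), the vase at (622,400), the magnifier at (410,315) and four trays; in the side picture the heap is at (385,260). Rough positions come next.

```bash
python3 - <<'E'
from h import *
S=load('scene0');D=load('side0')
def p(f,uv,z): return np.round(pix2w(f,np.array(uv)*.64,z)[:,:2],0)
def c(name,f,q,z):
    w=p(f,q,z); 
    e=[np.linalg.norm(w[i]-w[(i+1)%4]) for i in range(4)]
    print(name,w.mean(0),np.round(e),'ang',[round(float(np.degrees(np.arctan2(*(w[(i+1)%4]-w[i])[::-1])))) for i in range(4)])
c('box S',S,[(265,301),(357,337),(331,362),(234,324)],10)
c('box D',D,[(415,328),(451,317),(532,377),(496,395)],10)
c('sta S',S,[(495,325),(564,366),(545,378),(478,335)],10)
c('sta D',D,[(278,271),(304,268),(318,304),(290,309)],10)
c('memo S',S,[(335,267),(362,283),(336,299),(307,283)],10)
c('memo D',D,[(374,386),(417,375),(438,404),(399,418)],10)
print('tape',p(S,[(253,256)],10),p(D,[(494,475)],10))
print('mag ring S,handle end',p(S,[(431,320),(371,299)],6),p(D,[(342,326),(380,362)],6))
print('vase',p(S,[(620,440)],0),p(D,[(300,238)],0))
print('pbox lid S',p(S,[(390,380),(507,410),(484,430)],36))
print('stap S',p(S,[(430,347),(478,385)],104),p(D,[(376,227),(390,260)],104))
E
```

```text
box S [ 635.75 -142.75] [224.  81. 223.  88.] ang [94, 4, -84, -176]
box D [ 627.  -160.5] [ 82. 229.  84. 239.] ang [-3, -85, -176, 94]
sta S [444.25 228.75] [157.  50. 154.  47.] ang [77, -17, -104, 165]
sta D [435.75 215.25] [ 59. 155.  58. 160.] ang [-18, -103, 167, 77]
memo S [ 469.25 -184.5 ] [88. 77. 88. 82.] ang [80, -6, -97, 174]
memo D [ 461.75 -204.  ] [82. 82. 74. 92.] ang [-9, -96, 178, 89]
tape [[ 493. -405.]] [[ 483. -422.]]
mag ring S,handle end [[457.  48.]
 [468. -90.]] [[458.  41.]
 [468. -97.]]
vase [[538. 445.]] [[537. 440.]]
pbox lid S [[665.  99.]
 [615. 286.]
 [672. 276.]]
stap S [[626. 149.]
 [658. 252.]] [[633. 216.]
 [587.  73.]]
```

move_arm(commands=[0.79,-0.63,0.2,-0.07,94,0.79,-0.63,0.2,-0.07,94,0.79,-0.63,0.2,-0.07,94])

```text
time: 0.45
ee_pos: [338.0, 416.9, 230.1]
tcp_rot: [[-0.779, 0.627, 0.001], [0.627, 0.779, 0.0], [-0.0, 0.0, -1.0]]
ft_force: [0.0, 0.7, -0.3]
opening: 0.998
finger_force: 0.0
```

move_arm(commands=[0.79,-0.63,0.2,-0.07,94,0.79,-0.63,0.2,-0.07,94,0.79,-0.63,0.2,-0.07,94])

```text
time: 0.75
ee_pos: [433.1, 340.8, 254.1]
tcp_rot: [[-0.623, 0.782, 0.001], [0.782, 0.623, 0.0], [-0.0, 0.001, -1.0]]
ft_force: [-0.2, 1.0, 0.4]
opening: 1.0
finger_force: 0.0
```

move_arm(commands=[0.79,-0.63,0.2,-0.07,94,0.79,-0.63,0.2,-0.07,94,0.79,-0.63,0.2,-0.07,94])

```text
time: 1.05
ee_pos: [527.8, 265.0, 277.8]
tcp_rot: [[-0.437, 0.899, 0.0], [0.899, 0.437, -0.0], [-0.0, 0.0, -1.0]]
ft_force: [-0.2, 1.6, 0.5]
opening: 1.002
finger_force: 0.0
```

move_arm(commands=[0.79,-0.63,0.2,-0.07,94,0.79,-0.63,0.2,-0.07,94,0.79,-0.63,0.2,-0.07,94,0.79,-0.63,0.2,-0.07,94,0.79,-0.63,0.2,-0.07,94])

```text
time: 1.55
ee_pos: [620.1, 192.0, 300.7]
tcp_rot: [[-0.235, 0.972, -0.001], [0.972, 0.235, -0.0], [0.0, -0.001, -1.0]]
ft_force: [-0.5, 0.6, 0.2]
opening: 1.001
finger_force: 0.0
```

```bash
python3 - <<'E'
from h import *
f=grab('wrist','w1'); print(np.round(f['T'],3).tolist())
cv2.imwrite('pics/w1b.png',cv2.resize(f['frame'],(800,600),interpolation=cv2.INTER_CUBIC))
E
```

```text
[[0.972, 0.225, 0.066, 600.797], [0.234, -0.931, -0.279, 273.713], [-0.001, 0.287, -0.958, 480.865], [0.0, 0.0, 0.0, 1.0]]
```

View pics/w1b.png

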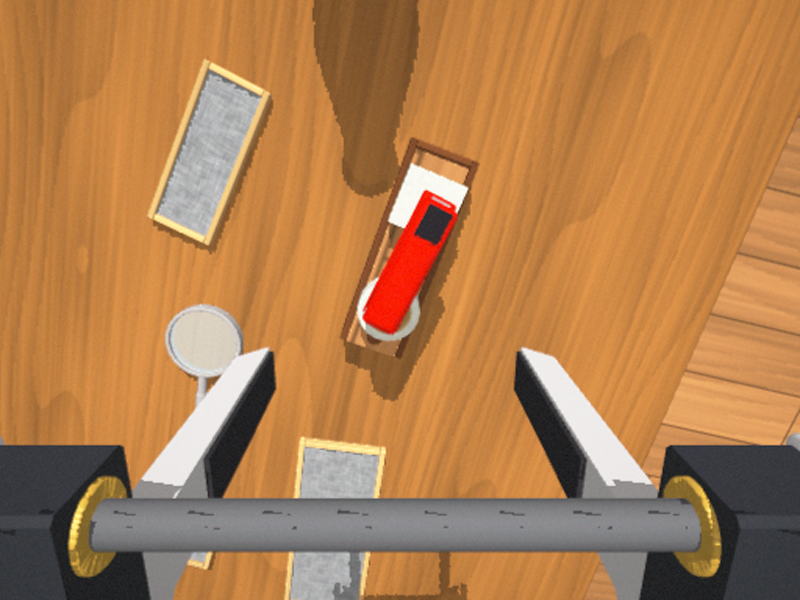

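The wrist picture shows the stapler from (442,197) to (378,328), the box lid corners at (413,139), (478,163), (402,357) and (343,343), and the stapler tray corners at (207,60), (270,95), (208,245) and (150,216).

```bash
cat >> h.py <<'E'
def quad(name,f,q,z):
    w=pix2w(f,np.array(q)*.64,z)[:,:2]
    e=[np.linalg.norm(w[i]-w[(i+1)%4]) for i in range(4)]
    print(name,np.round(w.mean(0),1),'edges',np.round(e),'ang',[round(float(np.degrees(np.arctan2(*(w[(i+1)%4]-w[i])[::-1]))),1) for i in range(4)])
E
python3 - <<'E'
from h import *
f=load('w1')
quad('lid',f,[(413,139),(478,163),(402,357),(343,343)],36)
quad('statray',f,[(207,60),(270,95),(208,245),(150,216)],10)
quad('stapler top',f,[(428,192),(458,203),(393,332),(364,320)],104)
quad('memo top',f,[(411,165),(469,186),(446,232),(388,221)],60)
print('tape',pix2w(f,[(389*.64,310*.64)],60))
print('ring, handle base',pix2w(f,np.array([(204,341),(203,395)])*.64,6))
# stapler mask
hsv=cv2.cvtColor(f['frame'],cv2.COLOR_BGR2HSV)
m=((hsv[...,1]>200)&((hsv[...,0]<4)|(hsv[...,0]>176))&(hsv[...,2]>140)).astype(np.uint8)
ys,xs=np.nonzero(m); r=cv2.minAreaRect(np.c_[xs,ys].astype(np.float32)); b=cv2.boxPoints(r); print(r)
quad('stap mask',f,b/.64,100)
E
```

```text
lid [634.2 183.1] edges [ 59. 192.  58. 197.] ang [-5.8, -96.1, 179.2, 84.3]
statray [438.1 224.3] edges [ 59. 150.  58. 150.] ang [-14.7, -103.7, 165.4, 76.7]
stapler top [632.5 191.4] edges [ 24. 113.  25. 112.] ang [-6.1, -101.8, 169.7, 77.5]
memo top [638.4 237.3] edges [51. 42. 50. 49.] ang [-5.7, -101.5, -177.2, 81.0]
tape [[628.52316693 137.16045194  60.        ]]
ring, handle base [[456.4733816   43.07043463   6.        ]
 [463.2672037  -18.12787988   6.        ]]
((261.7270812988281, 168.0068817138672), (26.481861114501953, 92.24629211425781), 28.300758361816406)
stap mask [631.6 189.6] edges [113.  31. 115.  34.] ang [75.6, -14.1, -103.2, 163.6]
```

move_arm(commands=[0.1,-0.015,-0.4,-0.148,94,0.1,-0.015,-0.8,-0.148,94,0.1,-0.015,-0.96,-0.148,94,0.1,-0.015,-0.96,-0.148,94,0.1,-0.015,-0.96,-0.148,94], grip_force=20)

```text
time: 2.1
ee_pos: [632.1, 191.1, 187.7]
tcp_rot: [[0.221, 0.975, 0.001], [0.975, -0.221, 0.0], [0.001, 0.001, -1.0]]
ft_force: [-0.2, -0.4, 0.7]
opening: 0.999
finger_force: 0.0
```

```bash
python3 - <<'E'
from h import *
f=grab('wrist','w2')
hsv=cv2.cvtColor(f['frame'],cv2.COLOR_BGR2HSV)
m=((hsv[...,1]>200)&((hsv[...,0]<4)|(hsv[...,0]>176))&(hsv[...,2]>140)).astype(np.uint8)
ys,xs=np.nonzero(m); r=cv2.minAreaRect(np.c_[xs,ys].astype(np.float32)); b=cv2.boxPoints(r); print(r)
quad('stap mask',f,b/.64,100)
cv2.imwrite('pics/w2b.png',cv2.resize(f['frame'],(800,600),interpolation=cv2.INTER_CUBIC))
E
```

```text
((254.5, 190.5), (127.0, 33.0), 90.0)
stap mask [634.1 189.9] edges [ 27. 116.  31. 116.] ang [-12.8, -101.8, 167.1, 76.5]
```

View pics/w2b.png

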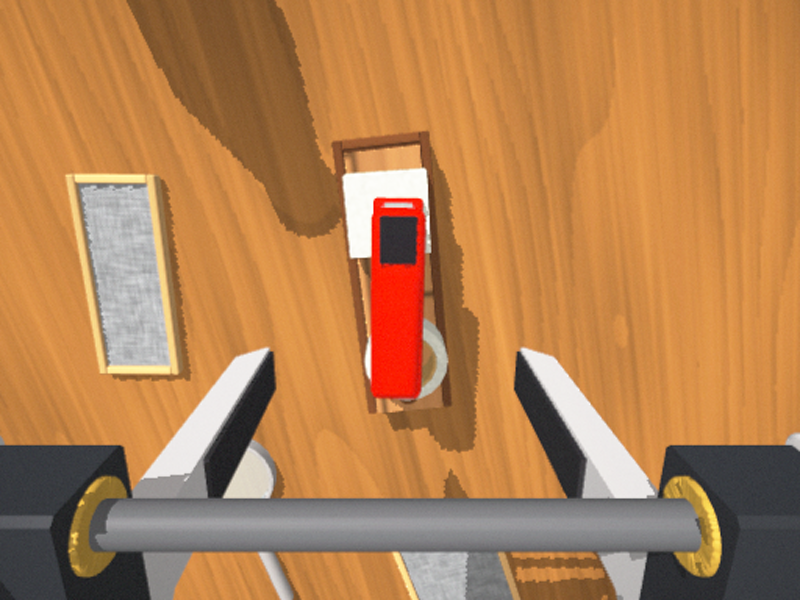

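Stapler vertical in the picture at (397,300) and centred between the fingers; descend and grip.

move_arm(commands=[0.015,-0.01,-0.4,0,94,0.015,-0.01,-0.75,0,94,0.015,-0.01,-0.92,0,94,0.015,-0.01,-0.97,0,94,0.015,-0.01,-0.97,0,94,0.015,-0.01,-0.97,0,60,0.015,-0.01,-0.97,0,20,0.015,-0.01,-0.97,0,20], grip_force=20)

```text
time: 2.95
ee_pos: [634.6, 189.1, 71.1]
tcp_rot: [[0.225, 0.974, 0.002], [0.974, -0.225, 0.0], [0.001, 0.002, -1.0]]
ft_force: [-0.9, -0.8, -0.1]
opening: 0.779
finger_force: 0.0
```

move_arm(commands=[0,0,0,0,20,0,0,0,0,20,0,0,0,0,20,0,0,0,0,20])

```text
time: 3.35
ee_pos: [634.1, 188.9, 69.8]
tcp_rot: [[0.226, 0.974, -0.0], [0.974, -0.226, -0.0], [-0.0, -0.0, -1.0]]
ft_force: [1.0, 0.6, 0.3]
opening: 0.442
finger_force: 0.0
```

```bash
python3 - <<'E'
from h import *
f=load('w2')
quad('lid',f,[(332,142),(428,132),(451,405),(368,412)],36)
quad('statray',f,[(66,175),(157,174),(179,373),(100,373)],10)
quad('memo top',f,[(343,174),(426,169),(431,250),(350,257)],60)
print('tape',pix2w(f,[(406*.64,360*.64)],60))
E
```

```text
lid [632.2 184.4] edges [ 61. 193.  62. 193.] ang [-7.1, -96.6, 172.5, 83.1]
statray [437.3 224.7] edges [ 63. 151.  62. 151.] ang [-12.2, -104.1, 167.1, 76.5]
memo top [638.3 235.4] edges [50. 49. 51. 51.] ang [-9.5, -98.1, 172.2, 80.5]
tape [[628.4413247  137.70720552  60.        ]]
```

move_arm(commands=[0,0,0,0,20,0,0,0,0,20,0,0,0,0,20,0,0,0,0,20,0,0,0.1,0,20,0,0,0.4,0,20,0,0,0.6,0,20,0,0,0.6,0,20])

```text
time: 4.15
ee_pos: [635.6, 189.3, 146.6]
tcp_rot: [[0.226, 0.974, 0.007], [0.974, -0.226, 0.002], [0.003, 0.006, -1.0]]
ft_force: [-0.6, -0.3, -0.5]
opening: 0.319
finger_force: 20.0
```

```bash
python3 - <<'E'
from h import *
f=grab('wrist','w3')
hsv=cv2.cvtColor(f['frame'],cv2.COLOR_BGR2HSV)
m=((hsv[...,1]>200)&((hsv[...,0]<4)|(hsv[...,0]>176))&(hsv[...,2]>140)).astype(np.uint8)
ys,xs=np.nonzero(m); print(xs.min(),xs.max(),ys.min(),ys.max())
cv2.imwrite('pics/w3b.png',cv2.resize(f['frame'],(800,600),interpolation=cv2.INTER_CUBIC))
E
```

```text
223 282 143 318
```

View pics/w3b.png

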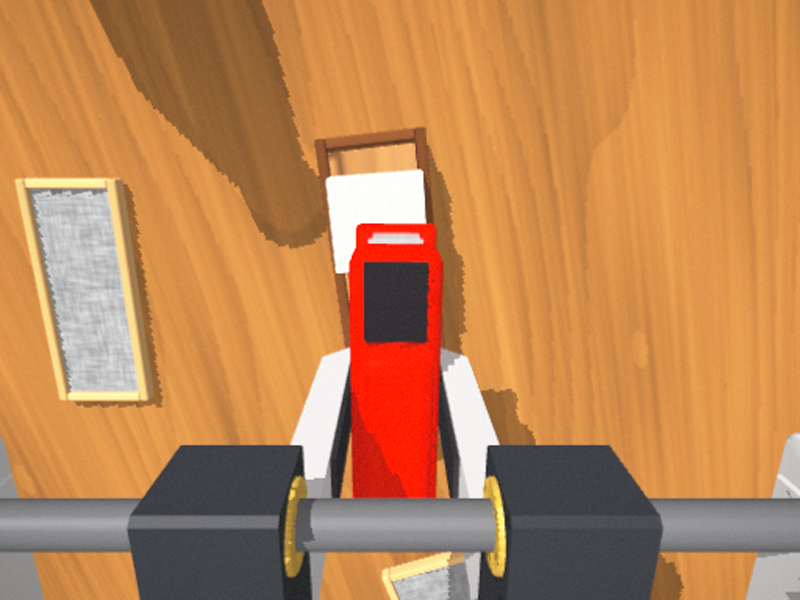

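move_arm(commands=[-0.4,0.07,0,0,20,-0.82,0.145,0,0,20,-0.82,0.145,0,0,20])

```text
time: 4.5
ee_pos: [529.8, 206.6, 139.3]
tcp_rot: [[0.224, 0.975, -0.007], [0.975, -0.224, -0.002], [-0.003, -0.006, -1.0]]
ft_force: [1.1, 0.3, -0.8]
opening: 0.318
finger_force: 20.0
```

move_arm(commands=[-0.4,0.07,0,0,20,-0.7,0.14,-0.1,0,20,-0.82,0.145,-0.3,0,20,-0.82,0.145,-0.3,0,20,-0.82,0.145,-0.3,0,20])

```text
time: 5.0
ee_pos: [437.9, 223.7, 106.0]
tcp_rot: [[0.226, 0.974, -0.0], [0.974, -0.226, -0.0], [-0.0, -0.0, -1.0]]
ft_force: [0.1, -0.3, -0.8]
opening: 0.317
finger_force: 20.0
```

```bash
python3 - <<'E'
from h import *
print(ctrl.get_state()['ee_pos'])
f=grab('wrist','w4')
cv2.imwrite('pics/w4b.png',cv2.resize(f['frame'],(800,600),interpolation=cv2.INTER_CUBIC))
E
```

```text
[437.94612874 223.69072314 105.96509211]
```

View pics/w4b.png

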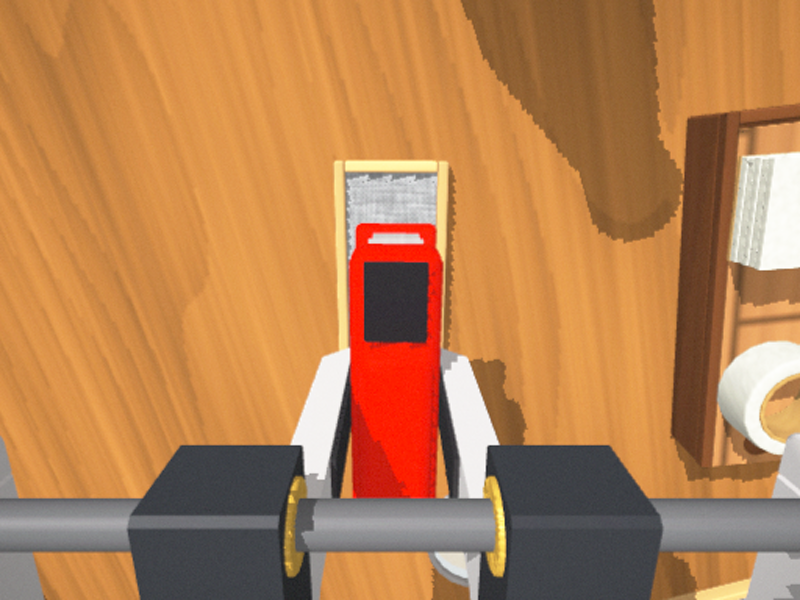

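Stapler is centred over the tray (stapler column 396, tray 392); lower it.

move_arm(commands=[0,0,-0.3,0,20,0,0,-0.55,0,20,0,0,-0.68,0,20,0,0,-0.72,0,20,0,0,-0.74,0,20,0,0,-0.745,0,20,0,0,-0.745,0,20])

```text
time: 5.75
ee_pos: [438.0, 223.9, 17.3]
tcp_rot: [[0.226, 0.974, 0.001], [0.974, -0.226, 0.001], [0.001, 0.001, -1.0]]
ft_force: [0.6, 0.5, -1.7]
opening: 0.321
finger_force: 20.0
```

move_arm(commands=[0,0,0,0,20,0,0,-0.006,0,20,0,0,-0.006,0,20])

```text
time: 6.05
ee_pos: [437.4, 223.8, 15.9]
tcp_rot: [[0.226, 0.974, 0.0], [0.974, -0.226, 0.0], [0.0, 0.0, -1.0]]
ft_force: [0.6, 0.1, -1.1]
opening: 0.318
finger_force: 20.0
```

move_arm(commands=[0,0,-0.008,0,20,0,0,-0.008,0,20])

```text
time: 6.25
ee_pos: [437.4, 223.8, 15.7]
tcp_rot: [[0.226, 0.974, 0.0], [0.974, -0.226, 0.0], [0.0, 0.0, -1.0]]
ft_force: [-4.5, -2.4, 14.4]
opening: 0.318
finger_force: 20.0
```

move_arm(commands=[0,0,0.004,0,48,0,0,0.004,0,48,0,0,0.004,0,48,0,0,0.1,0,48,0,0,0.4,0,60,0,0,0.8,0,80,0,0,1,0,80,0,0,1,0,80])

```text
time: 7.05
ee_pos: [438.8, 224.4, 139.0]
tcp_rot: [[0.226, 0.974, 0.006], [0.974, -0.226, 0.003], [0.004, 0.005, -1.0]]
ft_force: [-0.3, -0.4, -0.1]
opening: 0.812
finger_force: 0.0
```

move_arm(commands=[0.4,0.025,0,0.025,80,0.8375,0.05,0,0.025,80,0.8375,0.05,0,0.025,80])

```text
time: 7.35
ee_pos: [541.0, 229.2, 133.0]
tcp_rot: [[0.15, 0.989, -0.001], [0.989, -0.15, -0.001], [-0.001, -0.001, -1.0]]
ft_force: [-1.2, -0.2, -0.1]
opening: 0.852
finger_force: 0.0
```

move_arm(commands=[0.4,0.025,0,0,80,0.8375,0.05,0,0,80,0.8375,0.05,0,0,80,0.8375,0.05,0,0,80])

```text
time: 7.75
ee_pos: [637.9, 235.4, 133.1]
tcp_rot: [[0.149, 0.989, -0.003], [0.989, -0.149, -0.001], [-0.001, -0.002, -1.0]]
ft_force: [-0.0, 0.3, -0.2]
opening: 0.852
finger_force: 0.0
```

```bash
python3 - <<'E'
from h import *
f=grab('wrist','w5'); s=grab('scene','s5'); d=grab('side','d5')
w=cv2.resize(f['frame'],(512,384))
S=cv2.resize(s['frame'][150:300,200:400],(400,300),interpolation=cv2.INTER_CUBIC)
W=cv2.resize(f['frame'],(400,300))
D=cv2.resize(d['frame'][130:250,150:310],(400,300),interpolation=cv2.INTER_CUBIC)
cv2.imwrite('pics/m5.png',np.vstack([np.hstack([S,D]),np.hstack([W,W*0])]))
E
```

```text
(no output)
```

View pics/m5.png

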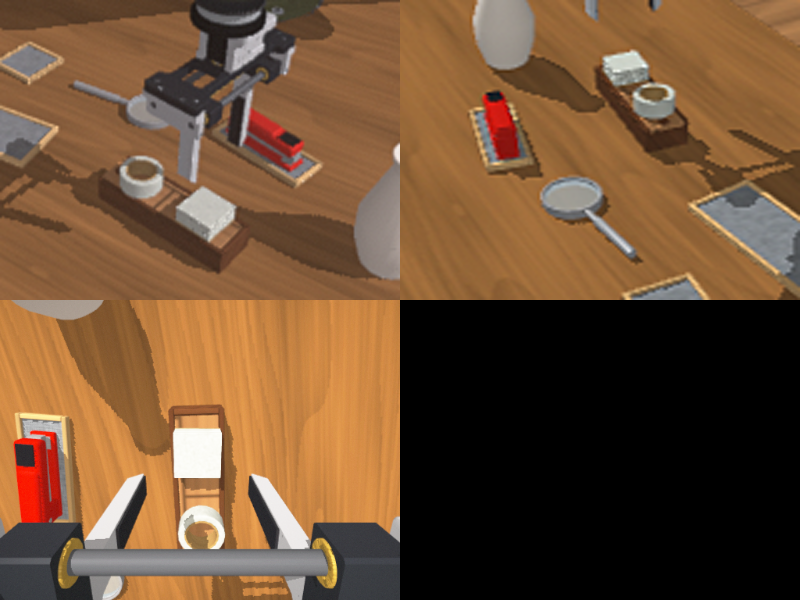

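Stapler lies in its tray and the memo block, at about (396,306) in full-size wrist pixels, is centred under the gripper. Descend and grip it.

move_arm(commands=[0,0,-0.35,0,80,0,0,-0.65,0,80,0,0,-0.75,0,80,0,0,-0.785,0,80,0,0,-0.785,0,80,0,0,-0.785,0,40,0,0,-0.785,0,40,0,0,-0.785,0,40], grip_force=15)

```text
time: 8.7
ee_pos: [638.7, 235.8, 41.6]
tcp_rot: [[0.149, 0.989, 0.001], [0.989, -0.149, 0.0], [0.001, 0.001, -1.0]]
ft_force: [-0.5, 0.8, 0.3]
opening: 0.633
finger_force: 0.0
```

move_arm(commands=[0,0,0,0,40,0,0,0,0,40,0,0,0,0,40,0,0,0,0,40])

```text
time: 9.1
ee_pos: [638.5, 235.8, 41.1]
tcp_rot: [[0.148, 0.989, 0.001], [0.989, -0.148, 0.0], [0.0, 0.001, -1.0]]
ft_force: [-1.1, -1.1, 5.4]
opening: 0.539
finger_force: 15.0
```

move_arm(commands=[0,0,0.1,0,40,0,0,0.4,0,40,0,0,0.7,0,40,-0.15,-0.4,0.9,0,40,-0.3,-0.8,0.9,0,40,-0.3,-0.9,0.9,0,40])

```text
time: 9.7
ee_pos: [601.3, 124.9, 150.2]
tcp_rot: [[0.15, 0.989, 0.001], [0.989, -0.15, -0.0], [-0.0, 0.001, -1.0]]
ft_force: [0.5, -0.7, -1.3]
opening: 0.541
finger_force: 15.0
```

move_arm(commands=[-0.14,-0.4,0.1,0,40,-0.285,-0.82,0.1,0,40,-0.285,-0.82,0.1,0,40])

```text
time: 10.0
ee_pos: [567.1, 25.6, 161.4]
tcp_rot: [[0.152, 0.988, 0.0], [0.988, -0.152, -0.001], [-0.0, 0.0, -1.0]]
ft_force: [0.2, 0.9, -0.5]
opening: 0.54
finger_force: 15.0
```

move_arm(commands=[-0.14,-0.4,0.1,0,40,-0.285,-0.82,0.1,0,40,-0.285,-0.82,0.1,0,40])

```text
time: 10.3
ee_pos: [533.0, -72.4, 173.2]
tcp_rot: [[0.152, 0.988, 0.0], [0.988, -0.152, -0.001], [-0.001, 0.0, -1.0]]
ft_force: [-0.8, 0.5, -0.3]
opening: 0.54
finger_force: 15.0
```

move_arm(commands=[-0.14,-0.4,0.1,0,40,-0.285,-0.82,0.1,0,40,-0.285,-0.82,0.1,0,40])

```text
time: 10.6
ee_pos: [498.9, -170.6, 185.0]
tcp_rot: [[0.152, 0.988, 0.0], [0.988, -0.152, -0.001], [-0.001, 0.0, -1.0]]
ft_force: [0.4, 0.8, 0.2]
opening: 0.543
finger_force: 15.0
```

move_arm(commands=[-0.14,-0.4,0.1,0,40,-0.285,-0.82,0.1,0,40,-0.285,-0.82,0.1,0,40,-0.285,-0.82,0.1,0,40,-0.285,-0.82,0.1,0,40])

```text
time: 11.1
ee_pos: [466.2, -264.6, 196.4]
tcp_rot: [[0.148, 0.989, -0.0], [0.989, -0.148, 0.001], [0.001, -0.0, -1.0]]
ft_force: [-0.3, 0.5, 0.0]
opening: 0.542
finger_force: 15.0
```

```bash
python3 - <<'E'
from h import *
f=grab('wrist','w6'); print(np.round(f['T'][:3],2).tolist())
cv2.imwrite('pics/w6b.png',cv2.resize(f['frame'],(800,600),interpolation=cv2.INTER_CUBIC))
E
```

```text
[[0.99, -0.14, -0.04, 478.67], [-0.15, -0.95, -0.28, -181.55], [0.0, 0.29, -0.96, 376.55]]
```

View pics/w6b.png

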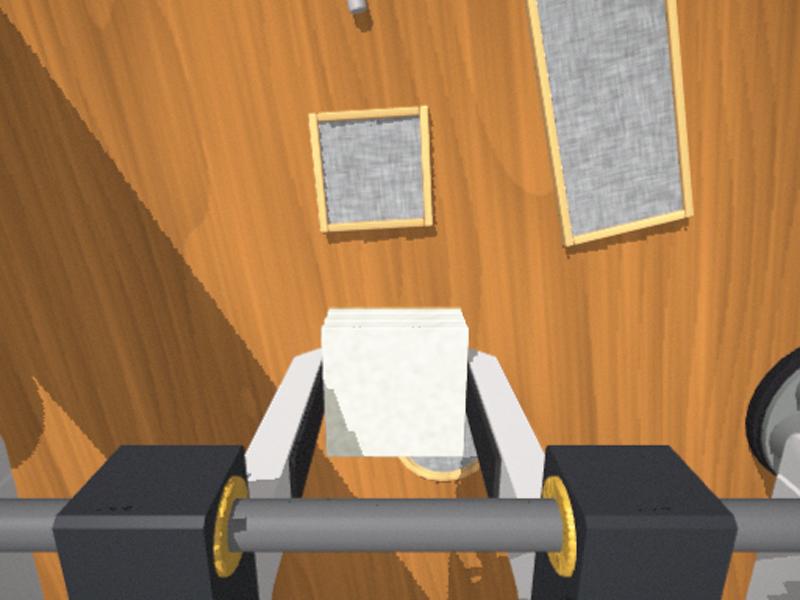

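Memo tray corners at (309,115), (428,107), (433,227) and (322,232); the held block's top spans (324,326) to (464,456), square to the gripper; the box tray's near end is at (566,246) and (692,214).

```bash
python3 - <<'E'
from h import *
f=load('w6')
quad('memotray',f,[(309,115),(428,107),(433,227),(322,232)],10)
quad('held',f,[(324,326),(467,326),(464,456),(326,456)],215)
w=pix2w(f,np.array([(528,0),(566,246),(692,214),(675,0)])*.64,10)[:,:2]
a=np.degrees(np.arctan2(*(w[0]-w[1])[::-1])),np.degrees(np.arctan2(*(w[2]-w[1])[::-1])),np.degrees(np.arctan2(*(w[3]-w[2])[::-1])); print('boxtray end',w[1:3],a)
t=np.radians(a[1]+90); print('centre',w[1:3].mean(0)+113.5*np.array([np.cos(t),np.sin(t)]))
E
```

```text
memotray [ 461.3 -196.9] edges [82. 83. 82. 81.] ang [-4.9, -94.9, 174.1, 85.4]
held [ 466.5 -265.6] edges [49. 52. 51. 52.] ang [-8.5, -97.4, 171.5, 80.0]
boxtray end [[ 594.52534787 -270.72774631]
 [ 686.65017709 -260.61774296]] (np.float64(95.5550238995302), np.float64(6.262717290507057), np.float64(95.53451873938582))
centre [ 628.20632992 -152.85009563]
```

move_arm(commands=[-0.043,0.3,0,0.02,40,-0.043,0.573,-0.2,0.02,40,-0.043,0.573,-0.6,0.02,40,-0.043,0.573,-0.9,0.02,40,-0.043,0.573,-0.9,0.02,40])

```text
time: 11.65
ee_pos: [458.7, -194.6, 84.9]
tcp_rot: [[0.084, 0.996, -0.006], [0.996, -0.084, 0.003], [0.003, -0.007, -1.0]]
ft_force: [0.3, 0.6, -0.1]
opening: 0.538
finger_force: 15.0
```

move_arm(commands=[0,0,-0.3,0,40,0,0,-0.5,0,40,0,0,-0.59,0,40,0,0,-0.625,0,40,0,0,-0.63,0,40,0,0,-0.63,0,40])

```text
time: 12.25
ee_pos: [461.1, -197.4, 14.3]
tcp_rot: [[0.086, 0.996, 0.002], [0.996, -0.086, -0.001], [-0.001, 0.002, -1.0]]
ft_force: [0.4, 0.6, -0.3]
opening: 0.54
finger_force: 15.0
```

move_arm(commands=[0,0,0,0,40,0,0,-0.006,0,40,0,0,-0.006,0,40])

```text
time: 12.55
ee_pos: [460.4, -197.2, 12.5]
tcp_rot: [[0.086, 0.996, 0.0], [0.996, -0.086, -0.0], [-0.0, 0.0, -1.0]]
ft_force: [0.4, -0.2, -1.2]
opening: 0.54
finger_force: 15.0
```

move_arm(commands=[0,0,-0.006,0,40,0,0,-0.006,0,40])

```text
time: 12.75
ee_pos: [460.3, -197.1, 11.5]
tcp_rot: [[0.086, 0.996, -0.0], [0.996, -0.086, 0.0], [0.0, -0.0, -1.0]]
ft_force: [0.7, -0.0, 0.1]
opening: 0.543
finger_force: 15.0
```

move_arm(commands=[0,0,-0.005,0,40,0,0,-0.005,0,40])

```text
time: 12.95
ee_pos: [460.4, -197.1, 11.0]
tcp_rot: [[0.086, 0.996, 0.0], [0.996, -0.086, -0.0], [-0.0, 0.0, -1.0]]
ft_force: [-1.2, 0.3, 1.3]
opening: 0.54
finger_force: 15.0
```

move_arm(commands=[0,0,0.003,0,62,0,0,0.003,0,62,0,0,0.1,0,62,0,0,0.4,0,84,0,0,0.8,0,84,0,0,1,0,84,0,0,1,0,84])

```text
time: 13.65
ee_pos: [461.8, -197.8, 135.3]
tcp_rot: [[0.086, 0.996, 0.006], [0.996, -0.086, -0.003], [-0.003, 0.006, -1.0]]
ft_force: [0.3, -0.1, -0.1]
opening: 0.892
finger_force: 0.0
```

```bash
python3 - <<'E'
from h import *
f=grab('wrist','w7'); s=grab('scene','s7'); d=grab('side','d7')
S=cv2.resize(s['frame'][140:290,130:330],(400,300),interpolation=cv2.INTER_CUBIC)
W=cv2.resize(f['frame'],(400,300),interpolation=cv2.INTER_AREA)
D=cv2.resize(d['frame'][140:290,150:350],(400,300),interpolation=cv2.INTER_CUBIC)
cv2.imwrite('pics/m7.png',np.vstack([np.hstack([S,D]),np.hstack([W,W*0])]))
E
```

```text
(no output)
```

View pics/m7.png

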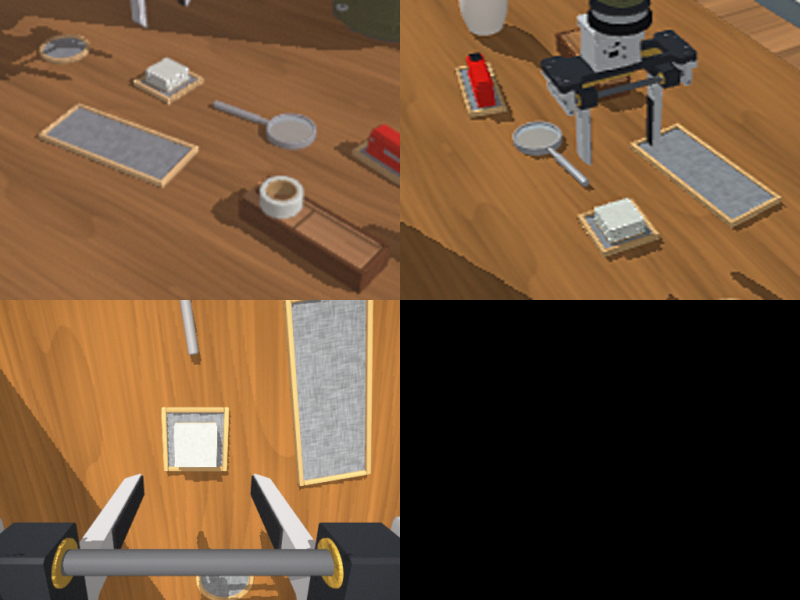

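Memo block lies within its square tray. Now the tape roll.

move_arm(commands=[0.23,0.4,0,0,84,0.467,0.93,0,0,84,0.467,0.93,0,0,84])

```text
time: 14.1
ee_pos: [516.7, -82.7, 129.6]
tcp_rot: [[0.085, 0.996, -0.002], [0.996, -0.085, 0.001], [0.001, -0.002, -1.0]]
ft_force: [0.4, -1.1, -0.6]
opening: 0.891
finger_force: 0.0
```

move_arm(commands=[0.23,0.4,0,0,84,0.467,0.93,0,0,84,0.467,0.93,0,0,84])

```text
time: 14.4
ee_pos: [572.7, 29.3, 129.3]
tcp_rot: [[0.084, 0.996, -0.002], [0.996, -0.084, 0.0], [0.0, -0.002, -1.0]]
ft_force: [0.1, -1.1, 0.8]
opening: 0.894
finger_force: 0.0
```

move_arm(commands=[0.23,0.4,0,0,84,0.467,0.93,0,0,84,0.467,0.93,0,0,84,0.467,0.93,0,0,84])

```text
time: 14.8
ee_pos: [628.3, 140.6, 128.7]
tcp_rot: [[0.083, 0.997, -0.003], [0.997, -0.083, -0.0], [-0.0, -0.003, -1.0]]
ft_force: [-0.3, -0.5, -0.1]
opening: 0.894
finger_force: 0.0
```

```bash
python3 - <<'E'
from h import *
f=grab('wrist','w8'); print(ctrl.get_state()['ee_pos'])
cv2.imwrite('pics/w8b.png',cv2.resize(f['frame'],(800,600),interpolation=cv2.INTER_CUBIC))
E
```

```text
[627.86646884 138.7824578  128.85732364]
```

View pics/w8b.png

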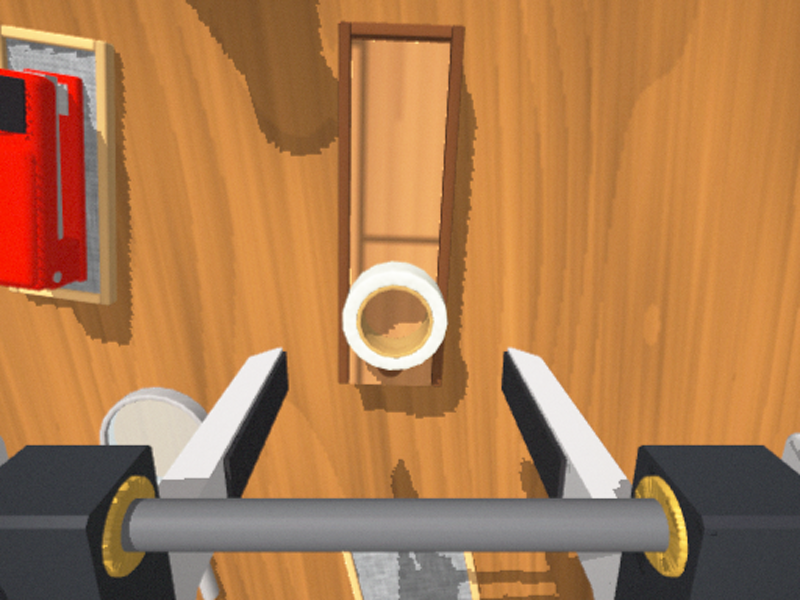

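```bash
python3 - <<'E'
from h import *
f=load('w8')
print('tape',pix2w(f,np.array([(395,321)])*.64,60))
quad('lid',f,[(340,23),(465,27),(437,385),(339,384)],36)
E
```

```text
tape [[628.29874423 136.18617365  60.        ]]
lid [632.  184.1] edges [ 61. 194.  59. 195.] ang [-6.5, -97.4, 174.6, 83.2]
```

move_arm(commands=[0,-0.01,-0.35,0,84,0,-0.01,-0.6,0,84,0,-0.01,-0.72,0,84,0,-0.01,-0.75,0,84,0,-0.01,-0.75,0,84,0,-0.01,-0.75,0,45,0,-0.01,-0.75,0,45,0,-0.01,-0.75,0,45], grip_force=12)

```text
time: 15.65
ee_pos: [628.9, 136.5, 41.9]
tcp_rot: [[0.086, 0.996, 0.001], [0.996, -0.086, 0.0], [0.0, 0.001, -1.0]]
ft_force: [-0.3, -1.2, -0.8]
opening: 0.675
finger_force: 0.0
```

move_arm(commands=[0,0,0,0,45,0,0,0,0,45,0,0,0,0,45,0,0,0,0,45])

```text
time: 16.05
ee_pos: [628.7, 136.5, 41.5]
tcp_rot: [[0.086, 0.996, 0.001], [0.996, -0.086, 0.0], [0.0, 0.001, -1.0]]
ft_force: [-1.3, -0.8, 6.0]
opening: 0.602
finger_force: 12.0
```

move_arm(commands=[0,0,0.1,0,45,0,0,0.4,0,45,0,0,0.7,0,45,-0.05,-0.4,0.9,0,45,-0.1,-0.8,0.9,0,45])

```text
time: 16.55
ee_pos: [617.7, 42.5, 152.9]
tcp_rot: [[0.083, 0.997, 0.006], [0.997, -0.083, 0.0], [0.001, 0.006, -1.0]]
ft_force: [1.3, -0.8, -0.7]
opening: 0.6
finger_force: 12.0
```

move_arm(commands=[-0.1,-0.4,0.08,0,45,-0.21,-0.86,0.08,0,45,-0.21,-0.86,0.08,0,45])

```text
time: 16.85
ee_pos: [590.5, -65.2, 159.5]
tcp_rot: [[0.09, 0.996, 0.001], [0.996, -0.09, -0.001], [-0.001, 0.001, -1.0]]
ft_force: [-0.4, 1.5, 0.5]
opening: 0.6
finger_force: 12.0
```

move_arm(commands=[-0.1,-0.4,0.08,0,45,-0.21,-0.86,0.08,0,45,-0.21,-0.86,0.08,0,45])

```text
time: 17.15
ee_pos: [565.3, -167.7, 168.8]
tcp_rot: [[0.09, 0.996, 0.0], [0.996, -0.09, -0.001], [-0.001, 0.001, -1.0]]
ft_force: [0.6, 0.7, -0.4]
opening: 0.604
finger_force: 12.0
```

move_arm(commands=[-0.1,-0.4,0.08,0,45,-0.21,-0.86,0.08,0,45,-0.21,-0.86,0.08,0,45])

```text
time: 17.45
ee_pos: [540.1, -270.6, 178.1]
tcp_rot: [[0.089, 0.996, 0.0], [0.996, -0.089, -0.001], [-0.001, 0.0, -1.0]]
ft_force: [0.9, 0.5, -1.4]
opening: 0.599
finger_force: 12.0
```

move_arm(commands=[-0.1,-0.4,0.08,0,45,-0.21,-0.86,0.08,0,45,-0.21,-0.86,0.08,0,45])

```text
time: 17.75
ee_pos: [514.8, -373.5, 187.3]
tcp_rot: [[0.089, 0.996, -0.0], [0.996, -0.089, -0.0], [-0.001, -0.0, -1.0]]
ft_force: [0.4, 1.0, -0.4]
opening: 0.598
finger_force: 12.0
```

move_arm(commands=[-0.1,-0.4,0.08,0,45,-0.21,-0.86,0.08,0,45,-0.21,-0.86,0.08,0,45,-0.21,-0.86,0.08,0,45,-0.21,-0.86,0.08,0,45])

```text
time: 18.25
ee_pos: [491.7, -471.8, 196.7]
tcp_rot: [[0.085, 0.996, -0.0], [0.996, -0.085, 0.001], [0.001, -0.0, -1.0]]
ft_force: [0.2, -0.4, -1.0]
opening: 0.601
finger_force: 12.0
```

```bash
python3 - <<'E'
from h import *
f=grab('wrist','w9'); print(np.round(f['T'][:3],2).tolist())
cv2.imwrite('pics/w9b.png',cv2.resize(f['frame'],(800,600),interpolation=cv2.INTER_CUBIC))
E
```

```text
[[1.0, -0.08, -0.02, 498.91], [-0.09, -0.95, -0.29, -388.2], [0.0, 0.29, -0.96, 376.91]]
```

View pics/w9b.png

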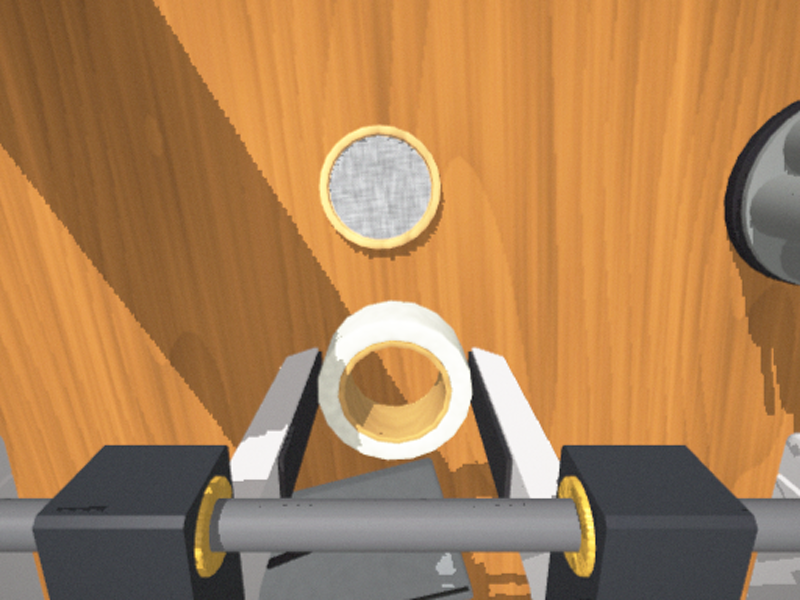

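Tape tray ring spans 320–441 by 125–250, centre (380,187); the held roll's top is level, centred at (396,391).

```bash
python3 - <<'E'
from h import *
f=load('w9')
print('tray',pix2w(f,np.array([(380.5,187.5),(320,187),(441,187),(380,125),(381,250)])*.64,10)[:,:2].round(1).tolist())
print('held',pix2w(f,np.array([(396,391)])*.64,215))
f=load('w7'); h,w=f['frame'].shape[:2]
quad('boxtray',f,np.array([(287,2),(373,1),(371,173),(301,186)])*2,10)
E
```

```text
tray [[486.8, -415.6], [443.5, -411.6], [530.2, -419.0], [490.4, -373.2], [482.9, -461.1]]
held [[ 492.4320007  -471.95487184  215.        ]]
boxtray [ 631.3 -159.4] edges [ 94. 205.  92. 223.] ang [-4.3, -84.1, -173.4, 95.8]
```

move_arm(commands=[-0.043,0.3,0,0,45,-0.043,0.467,-0.3,0,45,-0.043,0.467,-0.7,0,45,-0.043,0.467,-1,0,45,-0.043,0.467,-1,0,45,-0.043,0.467,-1,0,45])

```text
time: 18.9
ee_pos: [486.4, -416.9, 78.3]
tcp_rot: [[0.085, 0.996, 0.001], [0.996, -0.085, -0.0], [-0.0, 0.001, -1.0]]
ft_force: [0.7, 0.8, -0.2]
opening: 0.601
finger_force: 12.0
```

move_arm(commands=[0,0,-0.25,0,45,0,0,-0.42,0,45,0,0,-0.5,0,45,0,0,-0.525,0,45,0,0,-0.525,0,45,0,0,-0.525,0,45])

```text
time: 19.5
ee_pos: [486.2, -418.1, 15.5]
tcp_rot: [[0.086, 0.996, 0.002], [0.996, -0.086, -0.002], [-0.001, 0.002, -1.0]]
ft_force: [0.5, -1.0, -0.4]
opening: 0.597
finger_force: 12.0
```

move_arm(commands=[0.004,0.02,0,0,45,0.004,0.02,-0.01,0,45,0.004,0.02,-0.01,0,45])

```text
time: 19.8
ee_pos: [486.1, -415.1, 12.8]
tcp_rot: [[0.086, 0.996, 0.0], [0.996, -0.086, -0.0], [-0.0, 0.0, -1.0]]
ft_force: [-0.7, 0.7, -0.9]
opening: 0.6
finger_force: 12.0
```

move_arm(commands=[0,0,-0.006,0,45,0,0,-0.006,0,45])

```text
time: 20.0
ee_pos: [486.0, -415.1, 11.8]
tcp_rot: [[0.086, 0.996, -0.0], [0.996, -0.086, 0.0], [0.0, -0.0, -1.0]]
ft_force: [-0.4, 0.3, -0.6]
opening: 0.603
finger_force: 12.0
```

move_arm(commands=[0,0,-0.005,0,45,0,0,-0.005,0,45])

```text
time: 20.2
ee_pos: [486.0, -415.2, 11.5]
tcp_rot: [[0.086, 0.996, 0.0], [0.996, -0.086, -0.0], [-0.0, 0.0, -1.0]]
ft_force: [-0.1, 0.1, 1.5]
opening: 0.604
finger_force: 12.0
```

move_arm(commands=[0,0,0.003,0,68,0,0,0.003,0,68,0,0,0.003,0,68,0,0,0.1,0,68,0,0,0.4,0,90,0,0,0.8,0,90,0,0,1,0,90,0,0,1,0,90])

```text
time: 21.0
ee_pos: [487.3, -416.2, 136.6]
tcp_rot: [[0.086, 0.996, 0.005], [0.996, -0.086, -0.005], [-0.005, 0.006, -1.0]]
ft_force: [0.3, 0.4, -0.5]
opening: 0.956
finger_force: 0.0
```

move_arm(commands=[0.3,0.4,0.3,-0.01,90,0.6,0.833,0.5,-0.01,90,0.6,0.833,0.5,-0.01,90,0.6,0.833,0.5,-0.01,90])

```text
time: 21.4
ee_pos: [560.5, -312.0, 193.2]
tcp_rot: [[0.113, 0.994, 0.003], [0.994, -0.113, -0.001], [-0.001, 0.003, -1.0]]
ft_force: [0.2, -0.6, 0.9]
opening: 0.958
finger_force: 0.0
```

move_arm(commands=[0.3,0.4,0.3,0,90,0.6,0.833,0.5,0,90,0.6,0.833,0.5,0,90,0.6,0.833,0.5,0,90,0.6,0.833,0.5,0,90])

```text
time: 21.9
ee_pos: [629.7, -215.4, 250.3]
tcp_rot: [[0.117, 0.993, -0.001], [0.993, -0.117, 0.0], [0.0, -0.001, -1.0]]
ft_force: [0.0, -0.4, -0.5]
opening: 0.954
finger_force: 0.0
```

```bash
python3 - <<'E'
from h import *
f=grab('wrist','w10'); d=grab('side','d10')
W=cv2.resize(f['frame'],(640,480),interpolation=cv2.INTER_CUBIC)
D=cv2.resize(d['frame'][270:330,270:350],(160,120),interpolation=cv2.INTER_CUBIC)
W[360:,480:]=D; cv2.imwrite('pics/m10.png',cv2.resize(W,(800,600),interpolation=cv2.INTER_CUBIC))
E
```

```text
(no output)
```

View pics/m10.png

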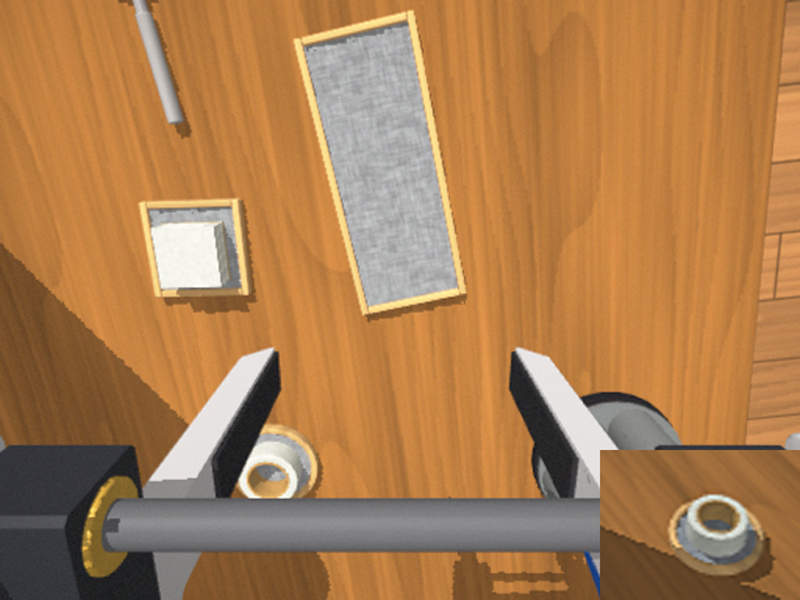

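Tape roll lies in its round tray and the memo block in its square one; box tray corners are at (295,40), (413,12), (466,295) and (367,315).

```bash
python3 - <<'E'
from h import *
f=load('w10')
quad('boxtray',f,[(295,40),(413,12),(466,295),(366,315)],10)
E
```

```text
boxtray [ 630.9 -154.9] edges [ 92. 227.  90. 227.] ang [5.2, -84.3, -174.8, 96.1]
```

move_arm(commands=[0,0.4,-0.1,0,90,0,0.83,-0.3,0,90,0,0.83,-0.3,0,90])

```text
time: 22.3
ee_pos: [628.6, -112.8, 212.3]
tcp_rot: [[0.116, 0.993, -0.004], [0.993, -0.116, 0.002], [0.001, -0.005, -1.0]]
ft_force: [-0.1, 0.4, 0.4]
opening: 0.963
finger_force: 0.0
```

move_arm(commands=[0,0.4,-0.1,0,90,0,0.83,-0.3,0,90,0,0.83,-0.3,0,90])

```text
time: 22.6
ee_pos: [628.7, -13.4, 176.5]
tcp_rot: [[0.115, 0.993, -0.004], [0.993, -0.115, 0.001], [0.0, -0.004, -1.0]]
ft_force: [-0.2, -1.1, 0.0]
opening: 0.96
finger_force: 0.0
```

move_arm(commands=[0,0.4,-0.1,0,90,0,0.83,-0.3,0,90,0,0.83,-0.3,0,90])

```text
time: 22.9
ee_pos: [628.8, 85.8, 140.7]
tcp_rot: [[0.115, 0.993, -0.004], [0.993, -0.115, 0.0], [-0.0, -0.004, -1.0]]
ft_force: [1.0, -1.3, -0.0]
opening: 0.958
finger_force: 0.0
```

move_arm(commands=[0.01,0.4,0,0,92,0.015,0.83,0,0,92,0.015,0.83,0,0,92,0.015,0.83,0,0,92,0.015,0.83,0,0,92])

```text
time: 23.4
ee_pos: [632.2, 181.1, 143.3]
tcp_rot: [[0.119, 0.993, -0.0], [0.993, -0.119, -0.0], [-0.0, -0.0, -1.0]]
ft_force: [0.0, -0.8, 0.4]
opening: 0.982
finger_force: 0.0
```

move_arm(commands=[0,0.025,-0.4,0,92,0,0.025,-0.75,0,92,0,0.025,-0.95,0,92,0,0.025,-1,0,92,0,0.025,-1,0,92], grip_force=35)

```text
time: 23.9
ee_pos: [632.1, 184.8, 23.4]
tcp_rot: [[0.119, 0.993, -0.001], [0.993, -0.119, -0.0], [-0.0, -0.001, -1.0]]
ft_force: [-0.3, 1.1, 0.1]
opening: 0.98
finger_force: 0.0
```

move_arm(commands=[0,0,-0.08,0,92,0,0,-0.12,0,92,0,0,-0.12,0,92,0,0,-0.12,0,50,0,0,-0.12,0,50,0,0,-0.12,0,50,0,0,-0.12,0,50,0,0,-0.12,0,50])

```text
time: 24.7
ee_pos: [631.9, 186.3, 9.1]
tcp_rot: [[0.117, 0.993, 0.0], [0.993, -0.117, 0.0], [0.0, 0.0, -1.0]]
ft_force: [0.2, 0.2, 0.9]
opening: 0.656
finger_force: 35.0
```

move_arm(commands=[0,0,0,0,50,0,0,0,0,50,0,0,0,0,50])

```text
time: 25.0
ee_pos: [631.9, 186.3, 9.1]
tcp_rot: [[0.117, 0.993, 0.0], [0.993, -0.117, 0.0], [0.0, 0.0, -1.0]]
ft_force: [-0.4, 0.1, 2.9]
opening: 0.662
finger_force: 35.0
```

move_arm(commands=[0,0,0.05,0,50,0,0,0.2,0,50,0,0,0.5,0,50,0,0,0.7,0,50,0,0,0.7,0,50])

```text
time: 25.5
ee_pos: [633.3, 186.6, 96.6]
tcp_rot: [[0.117, 0.993, 0.005], [0.993, -0.117, 0.001], [0.002, 0.005, -1.0]]
ft_force: [-0.2, 0.8, -3.2]
opening: 0.663
finger_force: 35.0
```

move_arm(commands=[0,-0.25,0,0.034,50,0,-0.6,0,0.069,50,0,-0.94,0,0.069,50,0,-0.94,0,0.069,50])

```text
time: 25.9
ee_pos: [631.1, 68.9, 90.9]
tcp_rot: [[-0.095, 0.995, -0.003], [0.995, 0.095, -0.001], [-0.001, -0.003, -1.0]]
ft_force: [0.3, 0.3, -3.1]
opening: 0.655
finger_force: 35.0
```

move_arm(commands=[0,-0.35,0,0,50,0,-0.7,0,0,50,0,-0.94,0,0,50,0,-0.94,0,0,50])

```text
time: 26.3
ee_pos: [631.1, -42.5, 91.1]
tcp_rot: [[-0.095, 0.995, -0.002], [0.995, 0.095, -0.0], [0.0, -0.002, -1.0]]
ft_force: [0.5, -0.4, -2.3]
opening: 0.658
finger_force: 35.0
```

move_arm(commands=[-0.005,-0.35,0,0,50,-0.01,-0.7,0,0,50,-0.01,-0.94,0,0,50,-0.01,-0.94,0,0,50,-0.01,-0.94,0,0,50,-0.01,-0.94,0,0,50])

```text
time: 26.9
ee_pos: [630.6, -150.6, 92.2]
tcp_rot: [[-0.1, 0.995, -0.001], [0.995, 0.1, 0.001], [0.001, -0.001, -1.0]]
ft_force: [-0.5, 0.6, -3.2]
opening: 0.659
finger_force: 35.0
```

```bash
python3 - <<'E'
from h import *
f=grab('wrist','w11'); s=grab('scene','s11'); print(ctrl.get_state()['ee_pos'])
W=cv2.resize(f['frame'],(800,600),interpolation=cv2.INTER_CUBIC)
W[450:,600:]=cv2.resize(s['frame'][180:240,140:220],(200,150),interpolation=cv2.INTER_CUBIC); cv2.imwrite('pics/w11b.png',W)
E
```

```text
[ 630.73404434 -150.75410932   92.642295  ]
```

View pics/w11b.png

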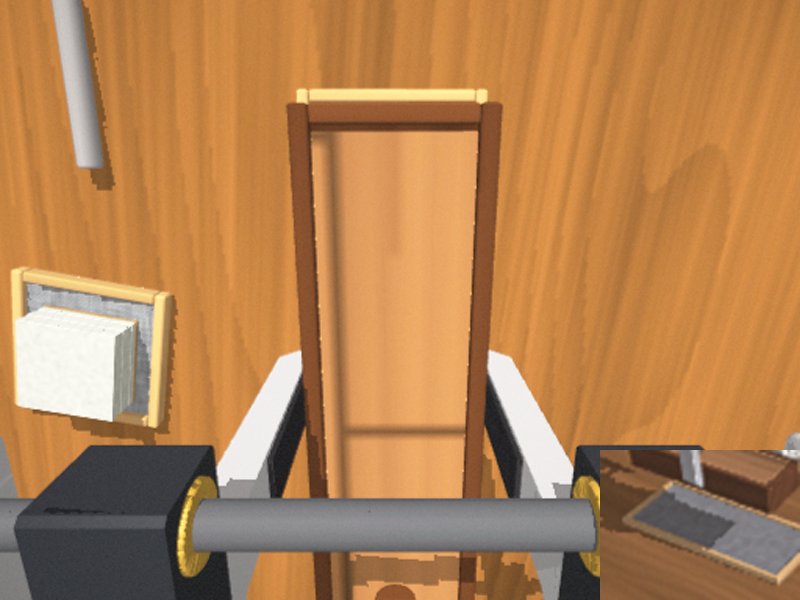

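The box is square to its tray (tray far edge columns 296–488 at row 92, box 288–501 at row 105); check the lengthwise gap.

```bash
python3 - <<'E'
from h import *
f=load('w11')
print('tray end',pix2w(f,np.array([(296,90),(488,90)])*.64,10)[:,:2].mean(0))
print('box end',pix2w(f,np.array([(289,104),(501,104)])*.64,119.5)[:,:2].mean(0))
E
```

```text
tray end [618.63442916 -41.02764051]
box end [621.46302263 -55.50708638]
```

move_arm(commands=[-0.008,-0.016,-0.25,0,50,-0.008,-0.016,-0.45,0,50,-0.008,-0.016,-0.57,0,50,-0.008,-0.016,-0.61,0,50,-0.008,-0.016,-0.625,0,50,-0.008,-0.016,-0.625,0,50,-0.008,-0.016,-0.625,0,50])

```text
time: 27.7
ee_pos: [630.2, -154.2, 19.1]
tcp_rot: [[-0.099, 0.995, 0.002], [0.995, 0.099, -0.0], [-0.001, 0.002, -1.0]]
ft_force: [-0.6, 0.1, -3.4]
opening: 0.658
finger_force: 35.0
```

move_arm(commands=[0,0,0,0,50,0,0,-0.006,0,50,0,0,-0.006,0,50])

```text
time: 28.0
ee_pos: [629.7, -154.1, 17.3]
tcp_rot: [[-0.099, 0.995, 0.0], [0.995, 0.099, -0.0], [-0.0, 0.0, -1.0]]
ft_force: [0.0, 0.2, -3.1]
opening: 0.657
finger_force: 35.0
```

move_arm(commands=[0,0.005,-0.01,0,50,0,0.005,-0.01,0,50,0,0.005,-0.013,0,50,0,0.005,-0.013,0,50])

```text
time: 28.4
ee_pos: [629.6, -153.5, 15.6]
tcp_rot: [[-0.099, 0.995, -0.0], [0.995, 0.099, -0.0], [0.0, -0.0, -1.0]]
ft_force: [0.3, 0.1, -3.8]
opening: 0.659
finger_force: 35.0
```

move_arm(commands=[0,0,-0.006,0,50,0,0,-0.006,0,50])

```text
time: 28.6
ee_pos: [629.8, -153.6, 15.1]
tcp_rot: [[-0.099, 0.995, 0.0], [0.995, 0.099, -0.0], [-0.0, 0.0, -1.0]]
ft_force: [-1.1, 0.6, -0.3]
opening: 0.662
finger_force: 35.0
```

Contact; release, lift away and check.

move_arm(commands=[0,0,-0.002,0,50,0,0,0,0,76,0,0,0,0,76,0,0,0,0,76,0,0,0.1,0,76,0,0,0.5,0,90,0,0,0.9,0,90,0,0,1,0,90])

```text
time: 29.4
ee_pos: [631.6, -154.1, 142.0]
tcp_rot: [[-0.099, 0.995, 0.009], [0.995, 0.099, -0.003], [-0.003, 0.008, -1.0]]
ft_force: [0.3, 0.6, 0.0]
opening: 0.951
finger_force: 0.0
```

move_arm(commands=[-0.4,0.6,0.3,0,90,-0.9,0.9,0.8,0,90,-0.9,0.9,0.8,0,90,-0.9,0.9,0.8,0,90,-0.9,0.9,0.8,0,90])

```text
time: 29.9
ee_pos: [521.0, -44.0, 234.8]
tcp_rot: [[-0.101, 0.995, 0.006], [0.995, 0.101, -0.001], [-0.001, 0.005, -1.0]]
ft_force: [0.5, -0.2, -0.1]
opening: 0.96
finger_force: 0.0
```

```bash
python3 - <<'E'
from h import *
s=grab('scene','s12'); d=grab('side','d12')
S=cv2.resize(s['frame'][150:300,130:330],(400,300),interpolation=cv2.INTER_CUBIC)
S2=cv2.resize(s['frame'][180:330,300:500],(400,300),interpolation=cv2.INTER_CUBIC)
D=cv2.resize(d['frame'][130:280,160:360],(400,300),interpolation=cv2.INTER_CUBIC)
D2=cv2.resize(d['frame'][190:340,190:390],(400,300),interpolation=cv2.INTER_CUBIC)
cv2.imwrite('pics/m12.png',np.vstack([np.hstack([S,D]),np.hstack([S2,D2])]))
E
```

```text
(no output)
```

View pics/m12.png

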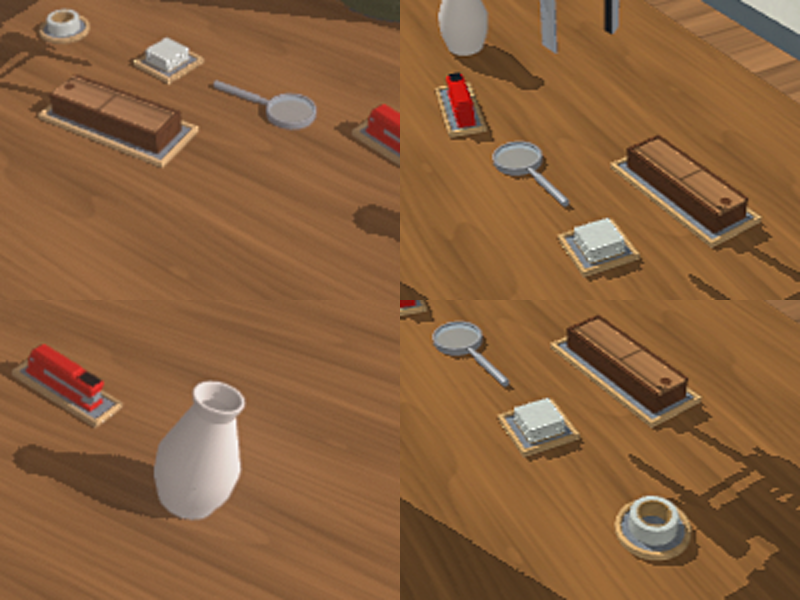

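The final views show all four things flat inside their trays: tape (63,22), memo block (167,55), box (118,112) and stapler (65,380). The vase and magnifier stand where they were.

```bash
python3 -c "
from bench import ctrl
print(ctrl.hand_in())"
```

```text
the job is handed in; nothing more can be done
None
```

The stapler, memo block, tape roll and pencil box each lie flat in their own tray, placed in the order asked in about 30 s; the vase and magnifying glass were left alone, and the job is handed in (no verdict was returned).

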